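# Tip the drained tube rack onto its feet and push it home in the draining tray

## Robot

A 6-joint arm with a two-finger parallel gripper is mounted at the origin on a cart in front of the work surface, level with it; the furniture and walls round the work are solid. World frame = base frame: x ahead of the robot, y to its left, z up, the work surface at z = 0. Lengths are in m, angles in rad, forces in N, time in s.
With the tool pointing down it reaches from about 0.3 to 0.85 m from the base axis. Payload 4.2 kg.
Tool frame: the origin (TCP) lies at the very end of the fingers, on their centre line; the grasp point (between the pads) lies 19 mm behind it; z points along the fingers, y is the line along which they close (so a half turn about z gives the same grasp; the last joint's range is limited). The gripper opens to 91 mm and grips with 3 to 60 N. Pads are 32 mm wide; open, the fingers measure 118 mm over their backs; the gripper's body (76 mm by 178 mm) begins 60 mm behind the grasp point.
Start: joints at [1.256, 0.32, 1.565, -0, 1.257, -0.02], TCP at [0.167, 0.55, 0.214] pointing down, gripper open.
Joint ranges: [-3.11, 3.11], [-0.84, 2.01], [0.21, 2.61], [-1.34, 4.49], [0.05, 2.63], [-2.56, 2.56]. Speed limits (rad/s): [2.57, 2.57, 3.14, 3.14, 3.14, 3.14].

## Interface

Orientations are given as a unit quaternion [w, x, y, z].
In Python, from cell import sense, grab_frame, camera_params, hand_in gives the robot as it stands.
- The arm moves only by the tool carry_out, never from a script. Its argument "motion" is a list of rows, each a list of 2 entries, a list of its own where there are three numbers: the shift along the tool's x, y, z in m, then the turn, a rotation vector about the tool's x, y, z in degrees. In form: [[[tx, ty, tz], [rx, ry, rz]], ...]. A call has 1 to 8 rows; each row shifts and turns the commanded pose from where the row before left it, along the tool's axes as they then stand; what a row does not reach is not made up. A row lasts 1/10 s, in which the tool goes at most 50 mm and 8.59 degrees, less where a joint would pass 70% of its speed; a pose out of reach is approached as far as the arm can. A call with a gripper value outside its range is refused whole. "jaw" is the closure, from 0 (fully open) to 1 (shut), set as the call begins (left out, the last holds). The fingers move at their own pace and stop on an object; the grip force is fixed at half the most. Time passes only in rows, so rows that do not move let the fingers close. It gives the time, the measured TCP pose, the force, the opening and the grip force at its end, in the units of the state.
- sense(): the state, without advancing time (a new reading comes with each control period).
- grab_frame(name): name is "scene" or "top"; returns the picture (384x512x3 uint8, blue, green, red); there is no depth.
- camera_params(name): a dict with "fx", "fy", "cx", "cy" (pixels), "distortion" ([k1, k2, p1, p2, k3] as OpenCV has them; the pictures are not rectified), "T" (4x4, takes a point from camera to world coordinates). Camera axes: x right, y up, looking along -z (the intrinsics and any distortion apply to the point x, -y, -z); pixel columns grow to the right and rows downward; lengths in m; the calibration is good to about 2 mm. A picture is of the moment at which its call begins. camera_params takes no time and is no camera call.
- hand_in(): hands the job in; it is judged then, once.
The state is a dict: "time_s": time; "joint_positions": joint angles; "joint_velocities": joint speeds; "joint_torque": joint torques, N m; "position": TCP position; "tcp_rot": TCP orientation; "wrist_force": force on the tool from outside, world axes, zero at the start; "moment": the same for the moment, N m; "finger_gap": opening from 0.0 (shut) to 1.0 (fully open); "grasp_force": force on a finger pad.
Only numpy, scipy, OpenCV 4.12 (cv2) and the standard library are available. Lean on these libraries where they do the work, as an engineer would, in place of code of your own. Each camera call takes 0.05 s, during which the arm holds its last target. There are 200 camera calls.

## Task

The washed blue tube rack has been left standing on its long edge in the steel draining tray. Without picking it up, push it over with the fingertips so that it comes down on its feet in the tray with its holes facing up, then push it along the tray floor until its leading long side stands flush against the tray's rim along the whole length, leaving the strip behind it free for the next rack. Leave the measuring cup, the caps and the other things around where they are.

Things in the scene. Friction and masses are not known exactly. Their poses are not given: they have to be found in the camera images.
- tray: Shallow stainless draining tray with a low rolled rim, fixed to the bench. Inside 290 mm (its x) by 400 mm (its y), rim faces at x = +-145, y = +-200 mm. Origin: centre of the underside, on the bench, z up. Floor top at 6 mm, rim top at 26 mm, rim 10 mm wide outside its inner faces. Its +x, roughly to the robot's left, is the way in which the rack is to be tipped and pushed.
- far_rim (a point): Middle of the inner face of the tray's rim at tray x = +145 mm, at floor level: the rim that the rack must end against. Axes as the tray's.
- rack: Blue plastic tube rack, loose, 0.2 to 0.42 kg: 166 mm wide (own x, -83 to 83), 252 mm long (own y, -137 to 115), 64 mm high (own z, 0 at the feet, holed deck at 59). Origin: centre of the underside. It starts standing on its x = -83 side, 166 mm tall, own x up, hole side facing tray -x, feet facing tray +x, 10 to 30 mm from the rim behind it, its y along tray y within 3 degrees.
- rack_edge (a point): On the hole side, middle of the long edge that is uppermost at the start (own x 83, y -11, z 59 mm). Pushed here or up to 25 mm lower towards tray +x, the rack pivots about its lower leading edge (friction holds it), passes its balance at about 21 degrees (60 mm of travel of this edge) and drops by itself onto its feet, 25 to 55 mm short of the rim ahead.
- rack_mid (a point): Centre of the rack's bulk (own x 0, y -11, z 32 mm), axes as the rack's. The long sides have a bottom plate (0 to 2 mm above the feet), a middle rail (28 to 31) and the deck (56 to 59), open between, all flush in the planes own x = -83 and +83; a finger pushes on the rail and deck of the trailing side.
- foot_a (a point): Corner of the rack's underside at own x = +83, y = -137 mm: one end of the side that leads when the rack is on its feet. Axes as the rack's.
- foot_b (a point): Corner of the rack's underside at own x = +83, y = +115 mm: the other end of that side. Axes as the rack's.
- cup: Clear measuring cup, 64 mm across, 66 mm high, loose, mouth down in the tray beyond one end of the rack (tray y about -153 mm). Origin: centre underneath. To be left alone.
- cap_a: Blue screw cap, 22 mm across, 14 mm high, loose in the tray near its -y end. Origin: centre underneath. To be left alone.
- cap_b: A second such cap beside it. To be left alone.
- pad: Scrub pad 45 x 70 x 22 mm, loose on the bench beside the tray, on the side of tray -x, 20 mm or more from the rim. Origin: centre underneath. To be left alone.
- blue_rack: Small blue rack of micro tubes, 66 x 105 x 33 mm, loose on the bench to the right. Origin: centre underneath. To be left alone.
- dish_b: Upper of two stacked petri dishes, 62 mm across, 16 mm high each, loose on the bench to the right. To be left alone.
- marker: Marker pen 138 mm long, 13 mm thick, loose, lying on the bench to the right. To be left alone.

How it is judged:
By the outcome, as a careful person would: the job done as asked, in the order asked, and still so for the second after the job is handed in, with the robot touching nothing.
It also fails if it takes over 35 s, if anything falls off the work surface, if the arm or the gripper's body presses on something with over 40 N, if the wrist force passes 120 N, or if a joint passes its speed limit or range.

## Working session

There is one attempt and no reset: what is moved stays moved. The work goes in short steps, Python scripts to look and compute and a tool call to move; the robot and the scene stay as the last step left them, time stands still between calls to the robot, and variables do not carry over. Pictures are saved under pics/ and viewed, at most 10 in all, crops included, and the job is handed in when it is done.

Besides the shell and the picture viewer there is one more tool, called after "Request:" as a command line: name --argument value ..., lists and objects as JSON in quotes. carry_out: Moves the arm, as the interface text tells. Its arguments: {"type":"object","properties":{"motion":{"type":"array"},"jaw":{"type":"number"}},"required":["motion"]}

```bash
mkdir -p pics; cat > h.py <<'E'
import numpy as np, cv2
from cell import sense, grab_frame, camera_params
def ray(cam,uv):
    p=camera_params(cam);K=np.array([[p['fx'],0,p['cx']],[0,p['fy'],p['cy']],[0,0,1]])
    n=cv2.undistortPoints(np.array(uv,float).reshape(-1,1,2),K,np.array(p['distortion'],float)).reshape(-1,2)
    T=np.array(p['T']);d=np.c_[n[:,0],-n[:,1],-np.ones(len(n))]@T[:3,:3].T
    return T[:3,3],d
def onz(cam,uv,z):
    o,d=ray(cam,uv);return o+d*((z-o[2])/d[:,2])[:,None]
E
python3 - <<'E'
from h import *
s=sense();print({k:np.round(v,3).tolist() for k,v in s.items()})
for c in('scene','top'):
    f=grab_frame(c);cv2.imwrite(f'pics/{c}0.png',f);print(np.round(camera_params(c)['T'],3).tolist())
E
```

```text
{'time_s': 0.0, 'joint_positions': [1.256, 0.32, 1.566, -0.0, 1.257, -0.02], 'joint_velocities': [0.0, 0.001, 0.002, -0.001, -0.002, -0.0], 'joint_torque': [-0.0, -41.245, -23.198, 0.073, 0.046, -0.0], 'position': [0.167, 0.55, 0.213], 'tcp_rot': [-0.0, 0.147, 0.989, -0.001], 'wrist_force': [-0.654, -0.102, 0.242], 'moment': [0.056, 0.067, 0.061], 'grasp_force': 0.0, 'finger_gap': 1.001}
[[0.461, 0.483, -0.745, -0.306], [-0.888, 0.262, -0.379, -0.515], [0.012, 0.836, 0.549, 0.755], [0.0, 0.0, 0.0, 1.0]]
[[-0.028, 0.98, -0.197, 0.348], [-1.0, -0.03, -0.009, -0.084], [-0.015, 0.196, 0.98, 1.258], [0.0, 0.0, 0.0, 1.0]]
```

View pics/scene0.png

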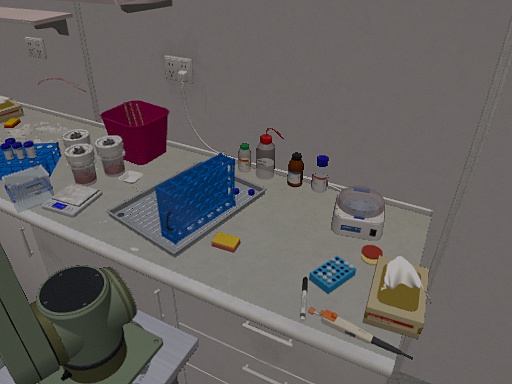

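View pics/top0.png

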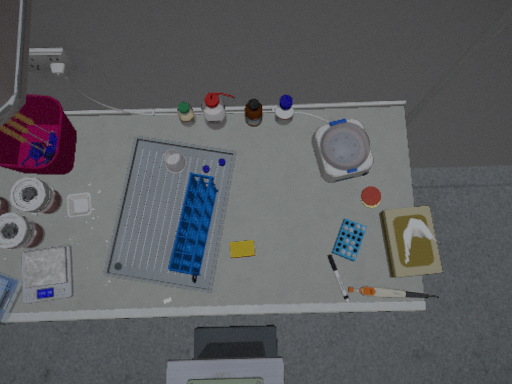

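The scene view shows the blue rack standing on edge in the tray, with the caps and cup at the far end and the yellow pad to its right. The top view has tray corners at about (137,139), (236,151), (210,290) and (108,274). In it the rack's top side runs from (205,175) to (180,272), the cup is at (173,160) and the caps are at (207,169) and (222,162). I'll enlarge the tray for accuracy.

```bash
python3 - <<'E'
from h import *
f=cv2.imread('pics/top0.png');cv2.imwrite('pics/topc.png',cv2.resize(f[130:298,98:248],None,fx=3.5,fy=3.5,interpolation=cv2.INTER_CUBIC))
c=[[137,139],[236,151],[210,290],[108,274]]
w=onz('top',c,.026);print(w.round(3),[np.linalg.norm(w[i]-w[i-1]).round(3) for i in range(4)])
E
```

```text
[[ 0.779  0.247  0.026]
 [ 0.733 -0.047  0.026]
 [ 0.333  0.034  0.026]
 [ 0.386  0.319  0.026]] [np.float64(0.4), np.float64(0.298), np.float64(0.408), np.float64(0.289)]
```

View pics/topc.png

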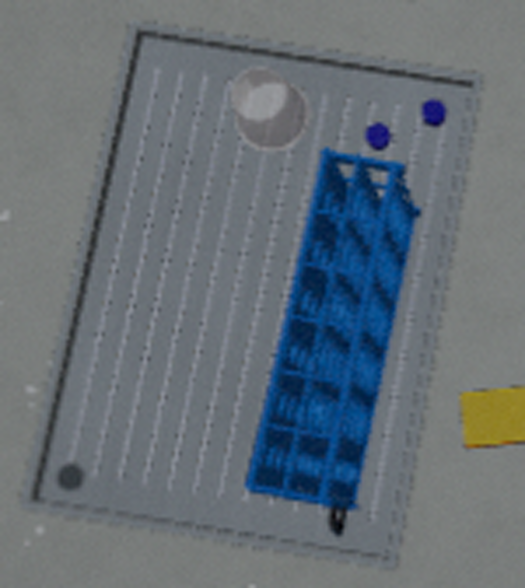

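The enlarged crop shows the dark inner face of the target rim running from (139,33) to (36,499). The rack's top side has its feet edge from (325,150) to (247,487) and its far hole-edge corner at (402,163). The cup is at (270,108).

```bash
cat >> h.py <<'E'
def cr(p): return (np.array(p,float)+.5)/3.5+[98,130]-.5
E
python3 - <<'E'
from h import *
L=onz('top',cr([[139,33],[36,499]]),.020)
R=onz('top',cr([[474,85],[390,556]]),.026)
print('left rim',L.round(4),'right',R.round(4))
ey=(L[1]-L[0])[:2];ey/=np.linalg.norm(ey);ex=np.array([-ey[1],ex0]) if 0 else np.array([ey[1],-ey[0]])
if ex[1]<0: ex=-ex
print('ex',ex,'ey',ey)
C=(L[0]+L[1])[:2]/2-.145*ex;print('centre',C,'alt',(R[0]+R[1])[:2]/2+.145*ex)
P=onz('top',cr([[325,150],[247,487],[402,163],[327,500]]),.172)[:,:2]
for p in P: print('rack',p.round(4),'tray',((p-C)@np.c_[ex,ey]).round(4))
P=onz('top',cr([[355,507],[410,215]]),.006)[:,:2]
for n,p,z in(('cup',(270,108),.05),('capa',(378,135),.018),('capb',(433,112),.018),('padcorner',(461,394),.022)):
    q=onz('top',cr([p]),z)[0,:2];print(n,q.round(3),((q-C)@np.c_[ex,ey]).round(3))
E
```

```text
left rim [[0.7813 0.2475 0.02  ]
 [0.3909 0.3212 0.02  ]] right [[ 0.7245 -0.0381  0.026 ]
 [ 0.3373  0.037   0.026 ]]
ex [0.18548634 0.98264684] ey [-0.98264684  0.18548634]
centre [0.55923326 0.14189875] alt [0.55782845 0.14189074]
rack [0.6334 0.0678] tray [-0.0591 -0.0866]
rack [0.3892 0.1233] tray [-0.0498  0.1637]
rack [0.6217 0.0109] tray [-0.1171 -0.0857]
rack [0.3784 0.0668] tray [-0.1074  0.1638]
cup [0.703 0.13 ] [ 0.015 -0.143]
capa [0.686 0.044] [-0.072 -0.142]
capb [ 0.704 -0.003] [-0.115 -0.169]
padcorner [ 0.464 -0.022] [-0.178  0.063]
```

Request:
carry_out --motion '[[[0,0,-0.005],[0,0,7]],[[0,0,-0.005],[0,0,7]],[[0,0,-0.005],[0,0,7]],[[0,0,-0.005],[0,0,7]],[[0,0,-0.005],[0,0,7]],[[0,0,-0.005],[0,0,7]],[[0,0,-0.005],[0,0,7]],[[0,0,-0.005],[0,0,7]]]' --jaw 0

```text
time_s: 0.9
position: [0.167, 0.5499, 0.2537]
tcp_rot: [0.0, 0.596, 0.803, -0.0]
wrist_force: [-0.1, -0.3, -0.1]
finger_gap: 1.0
grasp_force: 0.0
```

Request:
carry_out --motion '[[[0,0,-0.005],[0,0,7]],[[0,0,-0.005],[0,0,7]],[[0,0,-0.005],[0,0,7]],[[0,0,-0.005],[0,0,6.8]],[[0,0,0],[0,0,0]]]'

```text
time_s: 1.4
position: [0.1671, 0.5504, 0.2742]
tcp_rot: [-0.0, 0.77, 0.638, 0.0]
wrist_force: [-1.0, -0.5, -0.8]
finger_gap: 1.001
grasp_force: 0.0
```

Request:
carry_out --motion '[[[-0.036,0.03,0],[0,0,0]],[[-0.036,0.03,0],[0,0,0]],[[-0.036,0.03,0],[0,0,0]],[[-0.036,0.03,0],[0,0,0]],[[-0.036,0.03,0],[0,0,0]],[[-0.036,0.03,0],[0,0,0]],[[-0.036,0.03,0],[0,0,0]]]'

```text
time_s: 2.1
position: [0.3269, 0.2617, 0.2736]
tcp_rot: [0.0, 0.769, 0.639, -0.0]
wrist_force: [0.4, -0.3, 0.4]
finger_gap: 0.999
grasp_force: 0.0
```

Request:
carry_out --motion '[[[-0.037,0.03,0],[0,0,0]],[[-0.037,0.03,0],[0,0,0]],[[-0.037,0.03,0],[0,0,0]],[[-0.037,0.03,0],[0,0,0]],[[-0.037,0.03,0],[0,0,0]],[[-0.037,0.03,0],[0,0,0]],[[-0.037,0.03,0],[0,0,0]],[[0,0,0],[0,0,0]]]'

```text
time_s: 2.9
position: [0.4869, -0.0343, 0.2729]
tcp_rot: [0.001, 0.771, 0.637, -0.001]
wrist_force: [-0.9, 0.8, -0.8]
finger_gap: 0.999
grasp_force: 0.0
```

```bash
cat >> h.py <<'E'
C=np.array([.5585,.1419]);EX=np.array([.1855,.9826]);EY=np.array([-.9826,.1855])
def tr(p): p=np.array(p)[:2]-C;return np.array([p@EX,p@EY]).round(4)
E
python3 - <<'E'
from h import *
s=sense();print(s['time_s'],s['position'],tr(s['position']),s['joint_positions'])
E
```

```text
2.9 [ 0.48685635 -0.03430068  0.27289381] [-0.1864  0.0377] [-0.09257804  0.14748163  1.64711809 -0.00197356  1.34707804  0.09768401]
```

Request:
carry_out --motion '[[[0,0,0.04],[0,0,0]],[[0,0,0.04],[0,0,0]],[[0,0,0.036],[0,0,0]],[[0.02,0,0],[0,0,0]],[[0.02,0,0],[0,0,0]],[[0.008,0,0],[0,0,0]],[[0,0,0],[0,0,0]]]'

```text
time_s: 3.6
position: [0.4937, 0.0184, 0.1579]
tcp_rot: [-0.0, 0.769, 0.639, -0.0]
wrist_force: [-0.1, -0.5, 0.3]
finger_gap: 0.999
grasp_force: 0.0
```

Request:
carry_out --motion '[[[0.006,0,0],[0,0,0]],[[0.006,0,0],[0,0,0]],[[0.006,0,0],[0,0,0]],[[0.006,0,0],[0,0,0]],[[0.006,0,0],[0,0,0]]]'

```text
time_s: 4.1
position: [0.4997, 0.0471, 0.1581]
tcp_rot: [0.0, 0.77, 0.638, 0.0]
wrist_force: [-0.7, -0.6, 0.4]
finger_gap: 1.002
grasp_force: 0.4
```

```bash
python3 - <<'E'
from h import *
s=sense();print(s['time_s'],s['position'],tr(s['position']))
a=grab_frame('scene')[140:260,90:290];b=grab_frame('top')[120:300,90:250]
cv2.imwrite('pics/push1.png',np.hstack([cv2.resize(a,(400,300)),cv2.resize(b,(400,300))]))
E
```

```text
4.1 [0.49965822 0.04714737 0.15809956] [-0.104   0.0402]
```

View pics/push1.png

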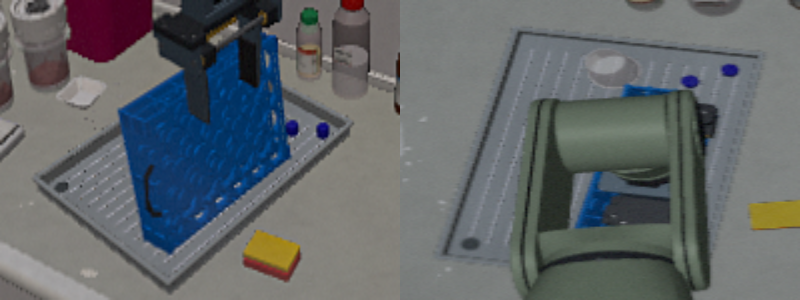

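The fingers (left panel, around (200,95) and (250,65)) are on the hole side near the top, and the rack has begun to tilt. Cup, caps and pad haven't moved.

Request:
carry_out --motion '[[[0.006,0,0],[0,0,0]],[[0.006,0,0],[0,0,0]],[[0.006,0,0],[0,0,0]],[[0.006,0,0],[0,0,0]],[[0.005,0,0],[0,0,0]],[[0.005,0,0],[0,0,0]],[[0.005,0,0],[0,0,0]]]'

```text
time_s: 4.9
position: [0.5067, 0.0856, 0.1579]
tcp_rot: [-0.0, 0.77, 0.638, -0.0]
wrist_force: [0.5, 1.2, 0.9]
finger_gap: 1.002
grasp_force: 0.0
```

Request:
carry_out --motion '[[[0.005,0,0],[0,0,0]],[[0.004,0,0],[0,0,0]],[[0,0,0],[0,0,0]],[[0,0,0],[0,0,0]],[[0,0,0],[0,0,0]]]'

```text
time_s: 5.4
position: [0.5083, 0.0938, 0.1579]
tcp_rot: [0.0, 0.77, 0.638, -0.0]
wrist_force: [0.5, -0.1, -0.2]
finger_gap: 0.996
grasp_force: 0.0
```

```bash
python3 - <<'E'
from h import *
s=sense();print(s['time_s'],s['position'],tr(s['position']))
a=grab_frame('scene')[140:260,90:290];b=grab_frame('top')[120:300,90:250]
cv2.imwrite('pics/push2.png',np.hstack([cv2.resize(a,(400,300)),cv2.resize(b,(400,300))]))
E
```

```text
5.4 [0.50829101 0.09383471 0.15794603] [-0.0565  0.0404]
```

View pics/push2.png

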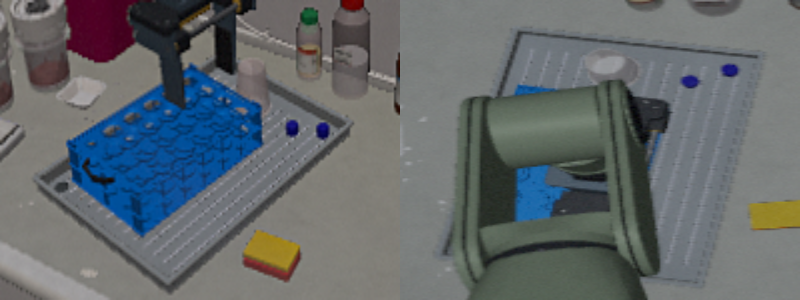

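The rack is down on its feet with its holes up, and the fingers are free above it. The cup (245,85) and the caps haven't moved. Next I'll back off, lower the fingers behind the trailing side and push.

Request:
carry_out --motion '[[[-0.025,0,0],[0,0,0]],[[-0.027,0,0],[0,0,0]],[[0,0,0],[0,0,0]],[[0,0,0.04],[0,0,0]],[[0,0,0.04],[0,0,0]],[[0,0,0.04],[0,0,0]],[[0,0,0.012],[0,0,0]],[[0,0,0],[0,0,0]]]'

```text
time_s: 6.3
position: [0.4978, 0.0432, 0.0247]
tcp_rot: [-0.001, 0.77, 0.638, -0.001]
wrist_force: [-0.3, 0.0, 1.4]
finger_gap: 1.0
grasp_force: 0.0
```

```bash
python3 - <<'E'
from h import *
s=sense();print(s['time_s'],s['position'],tr(s['position']),s['wrist_force'])
f=grab_frame('scene');cv2.imwrite('pics/p3.png',cv2.resize(f[140:260,90:290],None,fx=4,fy=4,interpolation=cv2.INTER_CUBIC))
E
```

```text
6.3 [0.49778155 0.04315292 0.02471722] [-0.1083  0.0413] [-0.32664618  0.01974509  1.40882412]
```

View pics/p3.png

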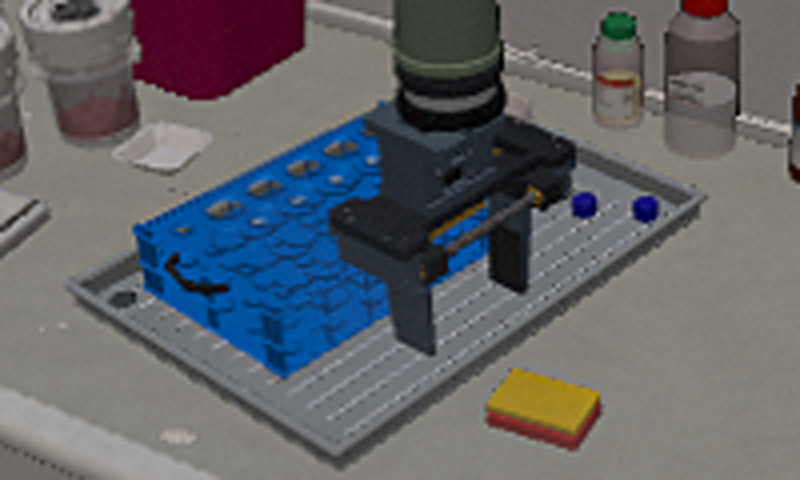

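The fingers stand on the tray floor side behind the rack. The rack's near trailing bottom corner is at about (285,378), with clear floor between it and the fingers.

Request:
carry_out --motion '[[[0.01,0,0],[0,0,0]],[[0.01,0,0],[0,0,0]],[[0.006,0,0],[0,0,0]],[[0.005,0,0],[0,0,0]],[[0.005,0,0],[0,0,0]],[[0.005,0,0],[0,0,0]],[[0.005,0,0],[0,0,0]]]'

```text
time_s: 7.05
position: [0.5074, 0.0879, 0.0261]
tcp_rot: [0.0, 0.77, 0.638, -0.0]
wrist_force: [-0.7, -3.8, 1.2]
finger_gap: 1.002
grasp_force: 1.8
```

Request:
carry_out --motion '[[[0.005,0,0],[0,0,0]],[[0.004,0,0],[0,0,0]],[[0.004,0,0],[0,0,0]],[[0.003,0,0],[0,0,0]]]'

```text
time_s: 7.45
position: [0.51, 0.1038, 0.026]
tcp_rot: [0.0, 0.77, 0.638, -0.0]
wrist_force: [-1.3, -5.3, 4.1]
finger_gap: 0.999
grasp_force: 2.6
```

```bash
python3 - <<'E'
from h import *
s=sense();print(s['time_s'],s['position'],tr(s['position']),s['wrist_force'],s['moment'])
print('corner before push',tr(onz('scene',[[90+285/4,140+378/4]],.006)[0]))
E
```

```text
7.45 [0.51004601 0.10378503 0.02600702] [-0.0464  0.0405] [-1.25105115 -5.27170373  4.09219945] [-0.88173906  0.100553   -0.0059379 ]
corner before push [-0.0415  0.1581]
```

Request:
carry_out --motion '[[[0.003,0,0],[0,0,0]],[[0.003,0,0],[0,0,0]],[[0.002,0,0],[0,0,0]]]'

```text
time_s: 7.75
position: [0.5114, 0.1116, 0.026]
tcp_rot: [-0.0, 0.77, 0.638, -0.0]
wrist_force: [-0.5, -4.9, 4.6]
finger_gap: 1.001
grasp_force: 2.7
```

Request:
carry_out --motion '[[[0.002,0,0],[0,0,0]],[[0.002,0,0],[0,0,0]]]'

```text
time_s: 7.95
position: [0.5119, 0.1151, 0.026]
tcp_rot: [0.0, 0.77, 0.638, -0.001]
wrist_force: [-2.6, -10.2, 6.1]
finger_gap: 1.0
grasp_force: 5.8
```

Request:
carry_out --motion '[[[0.001,0,0],[0,0,0]],[[0.001,0,0],[0,0,0]]]'

```text
time_s: 8.15
position: [0.5115, 0.1155, 0.026]
tcp_rot: [0.0, 0.77, 0.638, -0.002]
wrist_force: [-3.0, -14.7, 7.8]
finger_gap: 1.004
grasp_force: 7.8
```

Request:
carry_out --motion '[[[0.001,0,0],[0,0,0]],[[0,0,0],[0,0,0]]]'

```text
time_s: 8.35
position: [0.5114, 0.1156, 0.026]
tcp_rot: [0.001, 0.77, 0.638, -0.003]
wrist_force: [-3.1, -16.2, 7.8]
finger_gap: 0.996
grasp_force: 8.4
```

```bash
python3 - <<'E'
from h import *
s=sense();print(s['time_s'],s['position'],tr(s['position']),s['wrist_force'],s['moment'])
E
```

```text
8.35 [0.51137661 0.11559224 0.02603415] [-0.0346  0.0414] [ -3.12768143 -16.15106122   7.78961434] [-2.69613516  0.17994289 -0.73666441]
```

Request:
carry_out --motion '[[[0,0,0],[0,0,0.5]],[[0,0,0],[0,0,0]]]'

```text
time_s: 8.55
position: [0.5112, 0.1156, 0.0259]
tcp_rot: [0.001, 0.772, 0.636, -0.003]
wrist_force: [-1.9, -14.9, 6.6]
finger_gap: 0.998
grasp_force: 7.7
```

```bash
cat > st.py <<'E'
from h import *
from scipy.spatial.transform import Rotation as R
s=sense();q=s['tcp_rot'];x=R.from_quat([q[1],q[2],q[3],q[0]]).as_matrix()[:,0]
F=s['wrist_force'][:2]@EX;print(s['time_s'],'tray',tr(s['position']),'yaw rel tray',np.degrees(np.arctan2(x@np.r_[EY,0],x@np.r_[EX,0])).round(2),'F',F.round(1),'Mz',s['moment'][2].round(2),'ycontact',(s['moment'][2]/F).round(3))
E
python3 st.py
```

```text
8.55 tray [-0.0346  0.0416] yaw rel tray -0.31 F -15.0 Mz 0.28 ycontact -0.018
```

Request:
carry_out --motion '[[[0,0,0],[0,0,0.5]],[[0,0,0],[0,0,0]]]'

```text
time_s: 8.75
position: [0.511, 0.1154, 0.0258]
tcp_rot: [0.001, 0.774, 0.633, -0.004]
wrist_force: [-2.3, -14.7, 6.9]
finger_gap: 1.0
grasp_force: 7.8
```

```bash
python3 st.py
```

```text
8.75 tray [-0.0349  0.0418] yaw rel tray -0.69 F -14.9 Mz 0.85 ycontact -0.057
```

Request:
carry_out --motion '[[[0,0,0],[0,0,-0.7]],[[0,0,0],[0,0,0]],[[-0.01,0,0],[0,0,0]],[[-0.02,0,0],[0,0,0]],[[-0.015,0,0],[0,0,0]],[[0,0,-0.04],[0,0,0]],[[0,0,-0.05],[0,0,0]],[[0,0,-0.05],[0,0,0]]]'

```text
time_s: 9.55
position: [0.5038, 0.0744, 0.167]
tcp_rot: [-0.001, 0.772, 0.636, -0.0]
wrist_force: [1.7, 1.0, -0.5]
finger_gap: 0.997
grasp_force: 0.0
```

Request:
carry_out --motion '[[[0,0,-0.05],[0,0,0]],[[-0.05,0,0],[0,0,0]],[[-0.05,0,0],[0,0,0]],[[-0.05,0,0],[0,0,0]],[[-0.05,0,0],[0,0,0]],[[-0.05,0,0],[0,0,0]],[[-0.05,0,0],[0,0,0]],[[0,0,0],[0,0,0]]]'

```text
time_s: 10.35
position: [0.4462, -0.225, 0.2156]
tcp_rot: [0.001, 0.774, 0.633, -0.0]
wrist_force: [-0.7, 0.4, 0.1]
finger_gap: 1.001
grasp_force: 0.0
```

```bash
python3 st.py; python3 - <<'E'
from h import *
f=grab_frame('top');a=f[130:298,98:248];cv2.imwrite('pics/end_top.png',cv2.resize(a,None,fx=3.5,fy=3.5,interpolation=cv2.INTER_CUBIC))
f=grab_frame('scene');cv2.imwrite('pics/end_scene.png',cv2.resize(f[140:260,90:290],None,fx=4,fy=4,interpolation=cv2.INTER_CUBIC))
E
```

```text
10.35 tray [-0.3814  0.0423] yaw rel tray -0.7 F 0.3 Mz 0.02 ycontact 0.052
```

View pics/end_top.png

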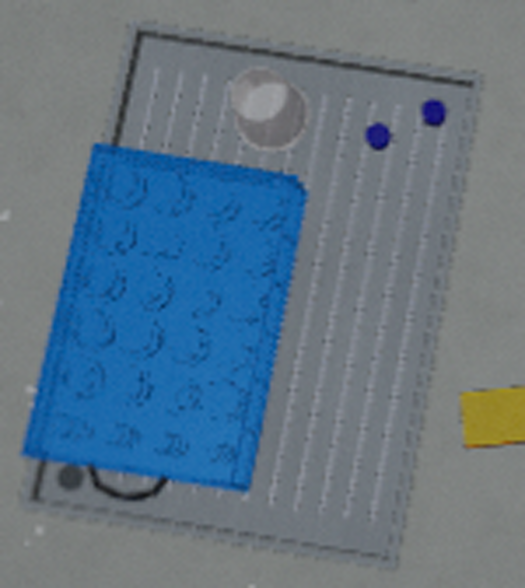

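View pics/end_scene.png

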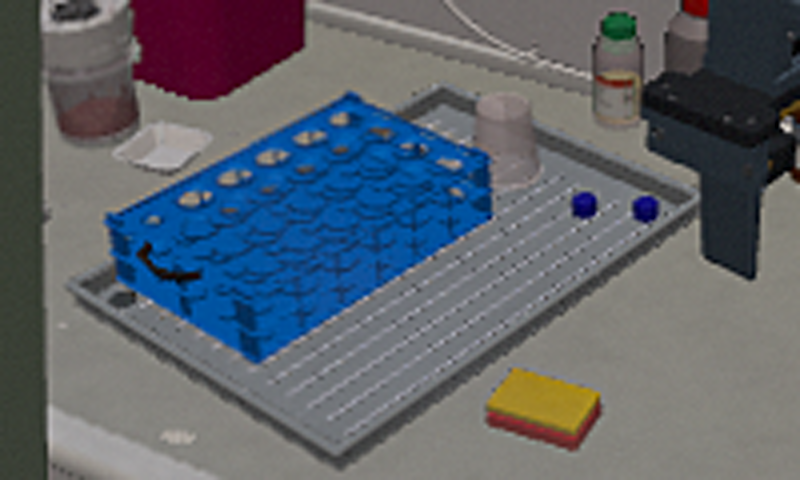

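The rack stands on its feet, holes up, with its left edge running from (95,144) to (23,455), and the cup, caps and pad are unmoved. I'll check with numbers that it is flush.

```bash
python3 - <<'E'
from h import *
f=grab_frame('top');h=cv2.cvtColor(f,cv2.COLOR_BGR2HSV)
m=cv2.inRange(h,(95,130,60),(125,255,255));m[:165]=0;m[275:]=0;m[:,:98]=0;m[:,195:]=0
for nm,sel in(('lead',lambda r:r.min()-.5),('trail',lambda r:r.max()+.5)):
    p=np.array([[sel(np.flatnonzero(m[v])),v] for v in range(188,252)])
    w=np.array([tr(q) for q in onz('top',p,.066)]);k=np.polyfit(w[:,1],w[:,0],1)
    r=w[:,0]-np.polyval(k,w[:,1]);g=abs(r)<.003;k=np.polyfit(w[g,1],w[g,0],1)
    print(nm,'x at y=-.09,.16',np.polyval(k,[-.09,.16]).round(4),'std',r.std().round(4))
# rim line dark inner face, subpixel, rows visible in first picture
f0=cv2.cvtColor(cv2.imread('pics/top0.png'),cv2.COLOR_BGR2GRAY).astype(float)
P=[]
for v in range(145,268):
    c=137.5-(v-139.5)*29.4/133; u=np.arange(int(c)-4,int(c)+6);wt=np.clip(np.median(f0[v,u])-20-f0[v,u],0,None)
    if wt.sum()>0:P.append([(u*wt).sum()/wt.sum(),v])
w=np.array([tr(q) for q in onz('top',P,.016)]);k=np.polyfit(w[:,1],w[:,0],1)
print('rim',len(P),np.polyval(k,[-.09,.16]).round(4))
E
```

```text
lead x at y=-.09,.16 [0.1476 0.1487] std 0.0008
trail x at y=-.09,.16 [-0.0315 -0.0304] std 0.0008
rim 123 [0.1465 0.1478]
```

```bash
python3 -c "from cell import hand_in; print(hand_in())"
```

```text
the job is handed in; nothing more can be done
None
```

The rack was tipped onto its feet with its holes up and pushed flush against the tray's +x rim (its edge and the rim run parallel to within about 0.2 mm along the length), nothing else was disturbed in the final pictures, and the job is handed in.

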